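# Put the scrub brush away in the turntable's free bay

## Robot

A 6-joint arm with a two-finger parallel gripper is mounted at the origin on the work surface. World frame = base frame: x ahead of the robot, y to its left, z up, the work surface at z = 0. Lengths are in m, angles in rad, forces in N, time in s.
With the tool pointing down it reaches from about 0.275 to 0.725 m from the base axis. Payload 5.6 kg.
Tool frame: the origin (TCP) lies midway between the tips of the shut fingers; the grasp point (between the pads) lies 19 mm behind it; z points along the fingers, y is the line along which they close (so a half turn about z gives the same grasp; the last joint's range is limited). The gripper opens to 85 mm and grips with 20 to 120 N. Pads are 22 mm wide; open, the fingers measure 114 mm over their backs; the gripper's body (76 mm by 85 mm) begins 54 mm behind the grasp point. The pads swing forward as they close: fully open they stand 13 mm farther back than shut.
Start: joints at [-1.036, 0.255, 0.108, 0, -1.424, -0.285], TCP at [0.136, -0.533, 0.231] pointing down, gripper open.
Joint ranges: [-2.95, 2.95], [-1.21, 1.97], [-1.09, 1.5], [-2.87, 1.71], [-2.94, -0.07], [-3.05, 3.05]. Speed limits (rad/s): [2.57, 2.57, 3.14, 3.14, 3.14, 3.14].

## Interface

Orientations are given as a unit quaternion [x, y, z, w].
In Python, from plant import sensors, optics, manip gives the robot as it stands.
- The arm moves only by the tool send_rows, never from a script. Its argument "steps" is a list of rows, each a list of 5 numbers: the shift along the tool's x, y, z in mm, then the turn about the tool's z in rad, then the finger opening in mm, from 0 to 85.4. In form: [[dx, dy, dz, yaw, grip], ...]. A call has exactly 5 rows; each row is the pose to reach, as a shift and turn from the pose commanded when the call began, along the tool's axes at that moment; what a row does not reach only later rows make up. A row lasts 1/12 s, in which the tool goes at most 41.7 mm and 7.16 degrees, less where a joint would pass 70% of its speed; a pose out of reach is approached as far as the arm can. A call with a gripper value outside its range is refused whole. The fingers move at their own pace and stop on an object; "grip_force" is the grip in N (left out, the last holds). Time passes only in rows, so rows that repeat a pose let the fingers close, or fill a call up. It gives the time, the measured TCP pose, the force, the opening and the grip force at its end, in the units of the state.
- sensors.read_state(): the state, without advancing time (a new reading comes with each control period).
- optics.capture(name): name is "scene" or "side" or "wrist"; returns a dict with "pixels" (400x640x3 uint8, red, green, blue), "camera_matrix" (3x3 intrinsics, pixels), "k1" (the pictures are not rectified: a ray, as slopes to the right and down, at radius r is drawn at 1 + k1 r^2 times it, then the intrinsics apply), "extrinsics" (4x4, takes a point from world to camera coordinates). Camera axes: x right, y down, z forward; pixel columns grow to the right and rows downward; lengths in m; the calibration is good to about 2 mm. A picture is of the moment at which its call begins. There is no depth.
- manip.hand_in(): hands the job in; it is judged then, once.
Trained networks look in the newest picture that a camera, given by its name, has taken for a name from the list of things; names that differ only in an ending like _2 or _b are one class to them, and where a whole thing is asked for, a point or a joint stands for the part that bears it (a point fixed in the world has none). Each returns a list of dicts, best first, with "conf" (0 to 1); they miss things now and then, are a little off and sometimes report something else, mostly with a low value. They report only what shows in the picture. A call takes as long as a camera call. They do not tell look-alikes from the thing itself.
- optics.cut_out(camera, label): "pixels" (400x640 bool, what is visible of it) and "pixel" ([column, row] in pixels, amid what is visible of it).
- optics.landmark_of(camera, label): "pixel" ([column, row] in pixels: a listed point, or the origin of a listed thing).
The state is a dict: "t": time; "joint_positions": joint angles; "joint_velocities": joint speeds; "joint_torque": joint torques, N m; "tool_pos": TCP position; "tcp_rot": TCP orientation; "wrist_force": force on the tool from outside, world axes, zero at the start; "wrist_torque": the same for the moment, N m; "opening": finger opening in m; "finger_force": force on a finger pad.
Only numpy, scipy, OpenCV 4.12 (cv2) and the standard library are available. Lean on these libraries where they do the work, as an engineer would, in place of code of your own. Each camera call takes 0.05 s, during which the arm holds its last target. There are 200 camera calls.

## Task

Put the scrub brush away in the one bay of the turntable that is empty, and leave that bay clicked in at the low front side of the grey tier, so the brush is to hand. Set the brush down flat in the bay on its bristles, not dropped; the other three things stay standing in their own bays and ride round with the turntable, and nothing on the floor around is pushed about.

Things in the scene. Friction and masses are not known exactly. Their poses are not given: they have to be found in the camera images.
- tier: Grey plastic stacking tier fixed on the concrete, 360 x 360 mm, open on top: three slatted walls 127 mm high and a dipped front (65 mm high) that faces the robot; corner posts 22 mm square, 154 mm high with their pins. Origin: centre of its underside; x from the dipped front to the back (front = -x), y to the left seen from the robot, z up. Its place and yaw (up to 9 degrees) vary.
- turntable (a joint): Pale plastic turntable in the tier, turning freely both ways about the vertical axis through the tier's origin (rad, anticlockwise from above, 0 at the start). A sprung click stop holds it at every quarter turn, with one bay facing each side of the tier. About 0.14 N m moves it out of a stop; let go within about 15 degrees of a stop it swings in within a second, farther off it may stay between stops.
- bay_floor (a point): Centre of the turntable's floor, 60 mm above the tier's underside. The table is 320 mm across; four dividers and the rim, 4 mm thick and 45 mm high, make four equal quarter-round bays, centred 95 mm from the axis. At a stop the dividers lie on the tier's diagonals. Cup, peg box and tub fill three bays; the empty one starts at the left, right or back.
- knob (a point): Centre of the turntable's square hub knob, 40 x 40 mm, 36 mm high, on a 32 mm round post on the turning axis; 108 mm above the bay floor. It turns with the turntable; its x and y are square to the knob's flats and parallel to the tier's x or y at every stop.
- front_spot (a point): Point fixed on the tier at bay floor height, 95 mm in front of the turning axis: the centre of whichever bay is at the front.
- brush: Hard grey silicone scrub brush, loose on the floor at the left or right of the tier, bristles down, 100 mm long (x), 54 mm wide (y), 74 mm high, 110 to 230 g. Origin: centre of its underside. On top a grip bar along x, 88 mm long, 22 mm wide, 54 to 74 mm high, on two posts over the sole (sole top 34 mm high). Centred it fits flat in a bay, best long side across.
- cup: Stainless steel cup, 72 mm across, 75 mm high, standing upright in a bay. Origin: centre of its underside. Stays in its bay.
- peg_box: Wooden box of clothes pegs, 70 x 70 mm, 72 mm high with the pegs, standing in a bay. Origin: centre of its underside. Stays in its bay.
- tub: White plastic tub with a screw lid, 72 mm across, 68 mm high, standing in a bay. Origin: centre of its underside. Stays in its bay.
- sieve: Round white plastic sieve, 160 mm across, 50 mm high, on the floor on the other side of the tier from the brush. Origin: centre of its underside. Leave alone.
- spray_bottle: Empty pink spray bottle, 70 mm across, 203 mm high with its white trigger head, on the floor at the far left. Origin: centre of its underside. Leave alone.
- soap_dish: Round soap dish with a soap block, 104 mm across, 32 mm high, on the floor at the far right. Origin: centre of its underside. Leave alone.
There are look-alikes about, which are no part of the job. What is shaped like the brush but blue is not meant. Leave any blue look-alike of the tub alone.

How it is judged:
By the outcome, as a careful person would: the job done as asked, in the order asked, and still so for the second after the job is handed in, with the robot touching nothing.
It also fails if it takes over 54 s, if anything falls off the work surface, if the arm or the gripper's body presses on something with over 40 N, if the wrist force passes 120 N, or if a joint passes its speed limit or range.

## Working session

There is one attempt and no reset: what is moved stays moved. The work goes in short steps, Python scripts to look and compute and a tool call to move; the robot and the scene stay as the last step left them, time stands still between calls to the robot, and variables do not carry over. Pictures are saved under pics/ and viewed, at most 10 in all, crops included, and the job is handed in when it is done.

Besides the shell and the picture viewer there is one more tool, called as a command line: name --pt "numbers of a row" for each row, then --argument value for the rest. send_rows: Moves the arm, as the interface text tells. Its arguments: {"type":"object","properties":{"steps":{"type":"array","items":{"type":"array","items":{"type":"number"}}},"grip_force":{"type":"number"}},"required":["steps"]}

```bash
ls; mkdir -p pics; cat > h.py <<'E'
import numpy as np, cv2
from plant import sensors, optics, manip
from scipy.spatial.transform import Rotation as R
def ray(im,px):
    K=np.array(im["camera_matrix"]);d=np.array([im["k1"],0,0,0,0],float)
    # invert s*(1+k1 r^2)
    q=(np.array(px,float)-K[:2,2])/[K[0,0],K[1,1]];s=q.copy()
    for _ in range(30): s=q/(1+im["k1"]*(s@s))
    E=np.array(im["extrinsics"]);Rm=E[:3,:3];return -Rm.T@E[:3,3],Rm.T@np.array([s[0],s[1],1])
def at(im,px,z):
    c,v=ray(im,px);return c+v*(z-c[2])/v[2]
def proj(im,p):
    E=np.array(im["extrinsics"]);c=E[:3,:3]@np.array(p)+E[:3,3];s=c[:2]/c[2];s=s*(1+im["k1"]*(s@s))
    K=np.array(im["camera_matrix"]);return s*[K[0,0],K[1,1]]+K[:2,2]
def save(im,n): cv2.imwrite(f"pics/{n}.png",cv2.cvtColor(im["pixels"],cv2.COLOR_RGB2BGR))
E
cat > a.py <<'E'
from h import *
I={}
for n in ("scene","side"):
    I[n]=optics.capture(n);save(I[n],n+"1")
    c,_=ray(I[n],(320,200));print(n,c.round(3))
    for l,z in (("tier",0),("knob",.168),("bay_floor",.06),("brush",0),("cup",.06),("peg_box",.06),("tub",.06),("sieve",0),("spray_bottle",0),("soap_dish",0)):
        for d in optics.landmark_of(n,l)[:3]: print(n,l,round(d["conf"],2),np.round(d["pixel"]),at(I[n],d["pixel"],z).round(3)[:2])
s=sensors.read_state();print(s["t"],s["tool_pos"],R.from_quat(s["tcp_rot"]).as_matrix().round(2))
E
python3 a.py
```

```text
pics
scene [ 1.308 -0.616  1.211]
scene tier 0.59 [360. 244.] [ 0.586 -0.029]
scene bay_floor 0.83 [356. 233.] [ 0.583 -0.044]
scene brush 0.93 [209. 229.] [ 0.282 -0.371]
scene brush 0.78 [168. 265.] [ 0.337 -0.528]
scene brush 0.63 [229. 265.] [ 0.435 -0.38 ]
scene cup 0.66 [387. 216.] [0.585 0.066]
scene peg_box 0.93 [376. 252.] [ 0.668 -0.037]
scene tub 0.83 [243. 216.] [ 0.343 -0.279]
scene tub 0.57 [342. 207.] [ 0.481 -0.021]
scene sieve 0.85 [437. 155.] [0.427 0.416]
scene spray_bottle 0.68 [474. 196.] [0.637 0.383]
scene soap_dish 0.85 [258. 323.] [ 0.645 -0.403]
side [ 0.453 -1.291  1.237]
side tier 0.86 [348. 226.] [ 0.586 -0.058]
side knob 0.77 [349. 186.] [ 0.588 -0.024]
side bay_floor 0.79 [345. 210.] [ 0.574 -0.034]
side bay_floor 0.53 [355. 156.] [0.64  0.297]
side brush 0.93 [308. 301.] [ 0.436 -0.39 ]
side brush 0.86 [281. 340.] [ 0.353 -0.53 ]
side brush 0.57 [264. 301.] [ 0.293 -0.385]
side cup 0.68 [347. 195.] [0.588 0.051]
side peg_box 0.96 [371. 210.] [ 0.67  -0.034]
side tub 0.74 [264. 272.] [ 0.294 -0.315]
side tub 0.61 [323. 215.] [ 0.492 -0.054]
side sieve 0.86 [308. 154.] [0.442 0.401]
side spray_bottle 0.57 [355. 157.] [0.648 0.376]
side soap_dish 0.85 [376. 304.] [ 0.65  -0.407]
1.1 [ 0.13597948 -0.5329216   0.23127638] [[-0.97 -0.25  0.  ]
 [-0.25  0.97 -0.  ]
 [-0.   -0.   -1.  ]]
```

View pics/side1.png

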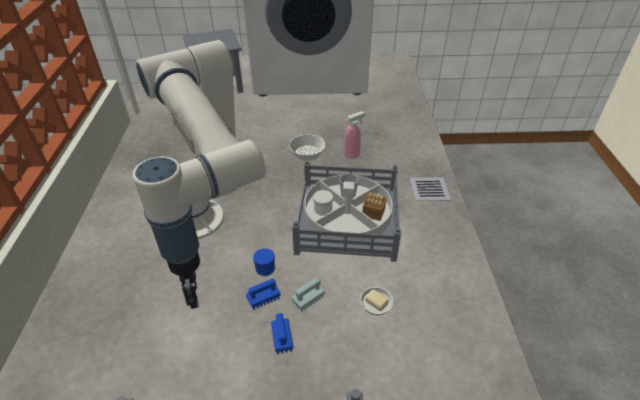

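View pics/scene1.png

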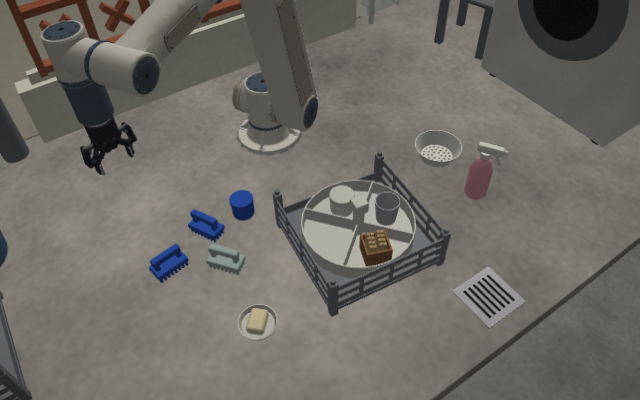

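The "brush" candidates in side1 are blue at (263,294), blue at (282,334) and grey at (308,294). Grey is the one meant, since the brush is described as grey and the blue ones are excluded. In the tier the tub (323,203) is at the front, the cup (348,185) at the left and the peg box (374,205) at the back. That leaves the right bay empty (around x 0.58, y -0.13). The blue tub (264,262) is a decoy.

```bash
cat > b.py <<'E'
from h import *
im=optics.capture("side");im2=optics.capture("scene")
p=cv2.cvtColor(im["pixels"],cv2.COLOR_RGB2BGR);q=cv2.cvtColor(im2["pixels"],cv2.COLOR_RGB2BGR)
a=cv2.resize(p[250:360,230:410],None,fx=4.4,fy=4.4,interpolation=2)[:, :792]
cv2.imwrite("pics/crop.png",a)
for n,i in(("side",im),("scene",im2)):
    for d in optics.cut_out(n,"brush")[:3]:
        m=d["pixels"];col=i["pixels"][m].mean(0);
        w=np.array([at(i,(u,v),.06)[:2] for v,u in np.argwhere(m)[::3]])
        e=np.linalg.eigh(np.cov(w.T))[1][:,1]
        print(n,d["pixel"],col.round(),w.mean(0).round(3),np.degrees(np.arctan2(e[1],e[0])).round(1))
    m=optics.cut_out(n,"tier")[0]["pixels"];print(np.argwhere(m).min(0),np.argwhere(m).max(0))
E
python3 b.py
```

```text
side [261.9, 292.1] [ 37.  66. 133.] [ 0.298 -0.402] -141.0
side [283.3, 335.0] [ 49.  78. 147.] [ 0.361 -0.545] 98.4
side [309.7, 296.7] [118. 131. 126.] [ 0.438 -0.409] 49.5
[161 293] [261 400]
scene [206.4, 224.1] [ 32.  56. 114.] [ 0.312 -0.385] -165.2
scene [164.9, 258.3] [ 32.  56. 113.] [ 0.376 -0.529] 122.9
scene [350.6, 229.1] [133. 133. 126.] [ 0.563 -0.042] 101.2
[151 273] [315 451]
```

View pics/crop.png

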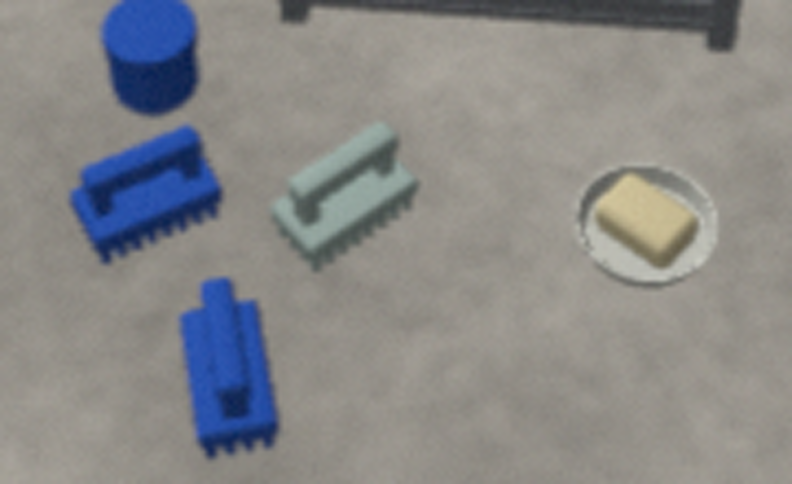

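send_rows --pt "-40 8 -10 0 85" --pt "-80 16 -20 0 85" --pt "-120 25 -30 0 85" --pt "-160 34 -40 0 85" --pt "-200 42 -50 0 85"

```text
t: 1.82
tool_pos: [0.3189, -0.4425, 0.2816]
tcp_rot: [-0.124, 0.992, -0.0, 0.0]
wrist_force: [0.8, -2.0, -0.2]
opening: 0.0848
finger_force: 0.0
```

The crop shows the grey-green brush at side (309,294), apart from the two blue ones and the blue tub, so that is the target.

send_rows --pt "-35 6 0 -0.1 85" --pt "-70 12 0 -0.2 85" --pt "-100 18 0 -0.3 85" --pt "-120 22 0 -0.4 85" --pt "-126 23 0 -0.45 85"

```text
t: 2.23
tool_pos: [0.4367, -0.3884, 0.2799]
tcp_rot: [-0.347, 0.938, 0.001, -0.0]
wrist_force: [-0.0, -0.6, -0.6]
opening: 0.0845
finger_force: 0.0
```

```bash
cat > c.py <<'E'
from h import *
im=optics.capture("wrist");save(im,"w1")
print(np.array(im["extrinsics"]).round(3).tolist(), ray(im,(320,200))[0])
for l in ("brush","tier","knob","bay_floor"):
  for d in optics.cut_out("wrist",l)[:3]:
    m=d["pixels"];print(l,d["pixel"],im["pixels"][m].mean(0).round(),m.sum())
  for d in optics.landmark_of("wrist",l)[:3]: print(l,d["conf"],d["pixel"],at(im,d["pixel"],{"knob":.168,"bay_floor":.06}.get(l,0)).round(3))
s=sensors.read_state();print(s["t"],s["tool_pos"],s["joint_positions"],s["tcp_rot"])
E
python3 c.py
```

```text
[[-0.651, 0.759, 0.001, 0.579], [0.731, 0.626, 0.27, -0.125], [0.204, 0.177, -0.963, 0.405], [0.0, 0.0, 0.0, 1.0]] [ 0.38514496 -0.43262674  0.42301473]
brush [404.4, 76.9] [ 23.  66. 147.] 4332
brush [269.3, 41.4] [ 25.  70. 153.] 4902
brush [316.9, 169.9] [133. 148. 139.] 3504
brush 0.71 [315.1, 165.2] [ 0.432 -0.392  0.   ]
brush 0.62 [273.7, 45.7] [ 0.354 -0.525  0.   ]
tier [405.0, 312.3] [75. 75. 75.] 8031
knob [400.9, 347.1] [126. 124. 115.] 802
bay_floor [403.6, 343.8] [127. 125. 116.] 771
2.6833 [ 0.43332305 -0.39066609  0.28105658] [-4.65810098e-01  3.15748386e-01  3.15723500e-01  5.00170507e-05
 -1.57041120e+00 -4.06905357e-01] [-3.41996261e-01  9.39701295e-01 -1.48216045e-04  1.05362651e-04]
```

View pics/w1.png

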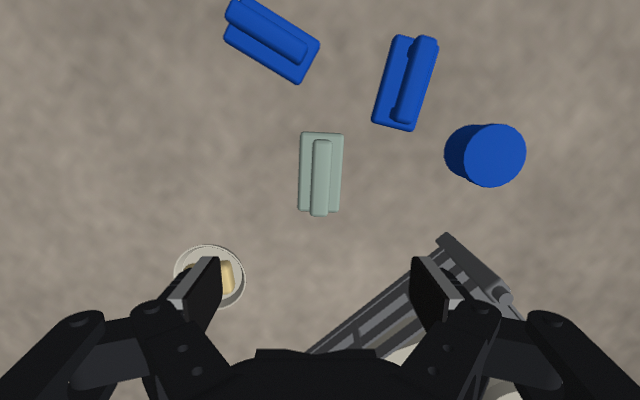

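The wrist view shows the grey brush at (321,172), with its bar running from (322,140) to (319,215). Both blue brushes are above it, at (271,40) and (405,82).

```bash
cat > d.py <<'E'
from h import *
im=optics.capture("wrist");hsv=im["pixels"].astype(int)
m=[d["pixels"] for d in optics.cut_out("wrist","brush") if abs(d["pixel"][0]-317)<20][0]
a=at(im,(322.5,141),.074);b=at(im,(319,214.5),.072)
print(a,b,np.linalg.norm(a-b),(a+b)/2,np.degrees(np.arctan2(*(b-a)[1::-1])))
# sole top corners at z=.034 : (302,132),(344,133),(341,211),(298,211)
c=[at(im,p,.034) for p in((302,132),(344,133),(341,212),(298,211))];print(np.mean(c,0),[np.linalg.norm(c[i]-c[i-1]).round(3) for i in range(4)],[np.degrees(np.arctan2(*(c[i]-c[j])[1::-1])).round(1) for i,j in((3,0),(2,1))])
# tier geometry fit: side camera post tops
from scipy.optimize import minimize
for n in("side","scene"):
  I=optics.capture(n)
  for l,z in(("knob",.168),("bay_floor",.06),("tier",0),("peg_box",.06),("cup",.06),("tub",.06)):
    for d in optics.landmark_of(n,l)[:2]: print(n,l,round(d["conf"],2),at(I,d["pixel"],z).round(3)[:2])
  if n=="side":save(I,"s2")
p=I["pixels"];S=cv2.imread("pics/s2.png")
cv2.imwrite("pics/tier.png",cv2.resize(S[155:265,285:410],None,fx=5,fy=5,interpolation=2))
E
python3 d.py
```

```text
[ 0.39507001 -0.4122366   0.074     ] [ 0.46146831 -0.36099822  0.072     ] 0.08389342440623701 [ 0.42826916 -0.38661741  0.073     ] 37.65672556016397
[ 0.42763364 -0.38547217  0.034     ] [np.float64(0.099), np.float64(0.05), np.float64(0.099), np.float64(0.055)] [np.float64(36.4), np.float64(39.2)]
side bay_floor 0.71 [ 0.584 -0.023]
side bay_floor 0.58 [ 0.437 -0.437]
side tier 0.71 [ 0.582 -0.05 ]
side peg_box 0.95 [ 0.669 -0.045]
side cup 0.24 [0.637 0.297]
side tub 0.83 [ 0.497 -0.024]
side tub 0.63 [ 0.302 -0.313]
scene knob 0.97 [ 0.581 -0.033]
scene bay_floor 0.77 [ 0.578 -0.044]
scene tier 0.81 [ 0.58  -0.032]
scene tier 0.36 [ 0.42  -0.386]
scene peg_box 0.67 [ 0.663 -0.039]
scene cup 0.62 [ 0.494 -0.034]
scene cup 0.59 [0.579 0.057]
scene tub 0.97 [ 0.483 -0.028]
scene tub 0.71 [ 0.343 -0.27 ]
```

View pics/tier.png

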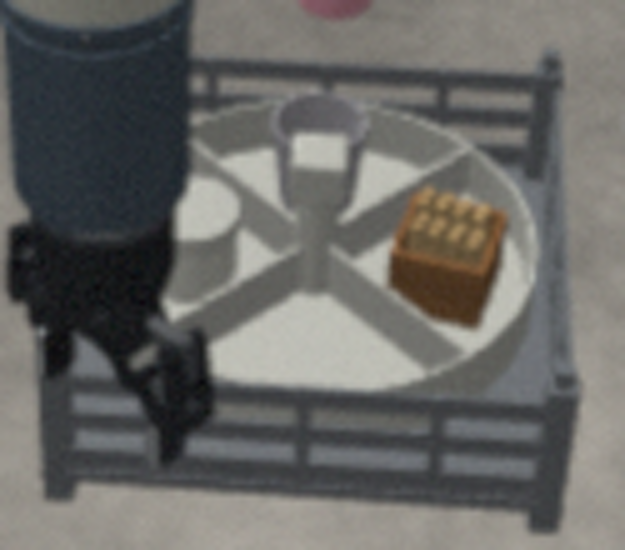

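send_rows --pt "1 6 38 0.04 60" --pt "1 6.5 78 0.04 60" --pt "1 6.5 118 0.04 60" --pt "1 6.5 155 0.04 60" --pt "1 6.5 180 0.04 60"

```text
t: 3.9
tool_pos: [0.4274, -0.3846, 0.097]
tcp_rot: [-0.324, 0.946, 0.002, -0.001]
wrist_force: [-0.7, 0.4, -0.6]
opening: 0.0602
finger_force: 0.0
```

send_rows --pt "0 0 20 0 60" --pt "0 0 40 0 60" --pt "0 0 55 0 60" --pt "0 0 55 0 60" --pt "0 0 55 0 50"

```text
t: 4.32
tool_pos: [0.4287, -0.3859, 0.0455]
tcp_rot: [-0.324, 0.946, 0.0, -0.001]
wrist_force: [-0.0, -0.4, 0.2]
opening: 0.0507
finger_force: 0.0
```

send_rows --grip_force 40 --pt "0 0 0 0 20" --pt "0 0 0 0 10" --pt "0 0 0 0 10" --pt "0 0 0 0 10" --pt "0 0 0 0 10"

```text
t: 4.73
tool_pos: [0.4301, -0.3866, 0.0474]
tcp_rot: [-0.324, 0.946, -0.001, 0.001]
wrist_force: [1.4, 0.9, 6.5]
opening: 0.0213
finger_force: 41.3
```

send_rows --pt "0 0 -30 0 10" --pt "0 0 -70 0 10" --pt "0 0 -110 0 10" --pt "0 0 -150 0 10" --pt "0 0 -185 0 10"

```text
t: 5.15
tool_pos: [0.4286, -0.3856, 0.2332]
tcp_rot: [-0.324, 0.946, -0.0, 0.0]
wrist_force: [1.2, -0.9, -2.3]
opening: 0.0214
finger_force: 40.5
```

```bash
cat > e.py <<'E'
from h import *
from scipy.optimize import least_squares
A=optics.capture("side");B=optics.capture("scene")
obs=[(A,-1,1,307.5,165.5),(A,-1,-1,296.5,225),(A,1,1,395,166.4),(A,1,-1,398,231),
(B,-1,1,379,154),(B,-1,-1,278,192),(B,1,1,446,232),(B,1,-1,333.5,284)]
def f(p):
    c,s=np.cos(p[2]),np.sin(p[2]);r=[]
    for im,a,b,u,v in obs:
        x,y=.169*a,.169*b
        r+=list(proj(im,(p[0]+c*x-s*y,p[1]+s*x+c*y,.152))-[u,v])
    return np.array(r)
o=least_squares(f,[.582,-.033,0],loss="soft_l1");print(o.x,np.degrees(o.x[2]));print(f(o.x).reshape(-1,2).round(1).tolist())
# knob in both, and image gradients check of posts
for n in("side","scene"):
  for d in optics.landmark_of(n,"knob")[:1]: print(at(A if n=="side" else B,d["pixel"],.168),d["conf"])
big=[]
for im in(A,B):
  for pt in [o_[3:] for o_ in obs if o_[0] is im]:
    u,v=map(int,pt);t=cv2.cvtColor(im["pixels"],cv2.COLOR_RGB2BGR)[v-12:v+13,u-12:u+13];t=cv2.resize(t,(190,190),interpolation=2)
    cv2.drawMarker(t,(95,95),(0,0,255),0,20,1);big.append(t)
cv2.imwrite("pics/posts.png",np.vstack([np.hstack(big[:4]),np.hstack(big[4:])]))
s=sensors.read_state();print(s["t"],s["tool_pos"],s["tcp_rot"],s["opening"],s["wrist_force"])
E
python3 e.py
```

```text
[ 0.58668855 -0.04209963 -0.11299952] -6.474395410631563
[[-0.6, -3.7], [-0.5, -1.5], [0.6, -0.1], [1.1, -1.3], [0.1, 0.4], [-2.2, 1.3], [0.4, -0.2], [-1.0, -0.3]]
[ 0.58780095 -0.04266657  0.168     ] 0.82
[ 0.57694131 -0.02938471  0.168     ] 0.96
5.35 [ 0.42915716 -0.38547183  0.23100549] [-3.23897439e-01  9.46091902e-01  5.79803952e-05  7.47005196e-04] 0.021644685854590784 [ 0.44058142  1.3412656  -3.11374277]
```

View pics/posts.png

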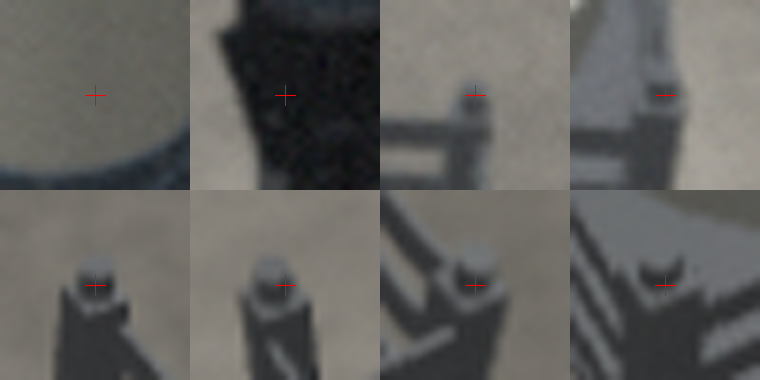

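```bash
sed -i 's/(A,-1,1,307.5,165.5),(A,-1,-1,296.5,225),//; s/(A,1,1,395,166.4)/(A,1,1,394.7,166.5)/; s/379,154/379.2,152.3/; s/278,192/276.3,190.6/; s/446,232/446,230.3/;s/333.5,284/332.8,281.8/; /^big/,/^cv2/d' e.py; python3 e.py
```

```text
[ 0.58228565 -0.03874149 -0.11680698] -6.692546887317738
[[-0.2, -0.6], [-0.6, -1.9], [0.1, 0.9], [-0.1, 1.0], [0.2, 0.1], [-0.6, -0.1]]
[ 0.59056121 -0.03403171  0.168     ] 0.55
[ 0.58352996 -0.03760656  0.168     ] 0.61
5.55 [ 0.42827375 -0.38527382  0.22873433] [-0.32390838  0.94608631  0.00161781 -0.00120122] 0.021372030958420156 [ 0.14190162  0.01839203 -2.48305049]
```

send_rows --pt "-28 12 -25 0.1 10" --pt "-60 25 -28 0.2 10" --pt "-94 39 -28 0.3 10" --pt "-128 53 -28 0.4 10" --pt "-161 67 -28 0.5 10"

```text
t: 5.97
tool_pos: [0.5154, -0.2326, 0.2576]
tcp_rot: [-0.077, 0.997, 0.0, -0.001]
wrist_force: [0.3, -0.5, -2.2]
opening: 0.0213
finger_force: 40.5
```

send_rows --pt "-22 27 0 0.1 10" --pt "-44 54 0 0.2 10" --pt "-62 78 0 0.277 10" --pt "-73 91 0 0.277 10" --pt "-73 91 0 0.277 10"

```text
t: 6.38
tool_pos: [0.5738, -0.1295, 0.2566]
tcp_rot: [0.057, 0.998, 0.0, -0.002]
wrist_force: [0.3, -0.6, -2.0]
opening: 0.0213
finger_force: 40.5
```

```bash
cat > g.py <<'E'
import sys
from h import *
n=sys.argv[1]
im=optics.capture("wrist");p=cv2.cvtColor(im["pixels"],cv2.COLOR_RGB2BGR)
cx,cy,y=.583,-.038,np.radians(-6.7);c,s=np.cos(y),np.sin(y)
W=lambda x,yy,z:(cx+c*x-s*yy,cy+s*x+c*yy,z)
def L(a,b,col): cv2.line(p,*[tuple(int(round(t)) for t in proj(im,W(*q))) for q in(a,b)],col,1)
for z,h,col in((.186,.020,(0,0,255)),(.127,.18,(0,255,0))):
    k=[(-h,-h,z),(h,-h,z),(h,h,z),(-h,h,z)]
    for i in range(4): L(k[i],k[i-1],col)
for a in(1,-1):
    for b in(1,-1): L((.03*a,.03*b,.105),(.113*a,.113*b,.105),(255,0,255))
cv2.imwrite(f"pics/{n}.png",p)
st=sensors.read_state();print(st["t"],st["tool_pos"],st["tcp_rot"],st["opening"],st["wrist_force"],st["joint_positions"])
E
python3 g.py w2
```

```text
6.4333 [ 0.57299744 -0.13114618  0.25697006] [ 5.71463773e-02  9.98364535e-01  5.22909691e-05 -1.59510077e-03] 0.02141498748908782 [-0.41615378 -0.01272638 -0.60431635] [ 4.05192609e-02  3.28846787e-01  2.74263343e-01 -4.15809381e-04
 -1.51937768e+00 -1.72564876e+00]
```

View pics/w2.png

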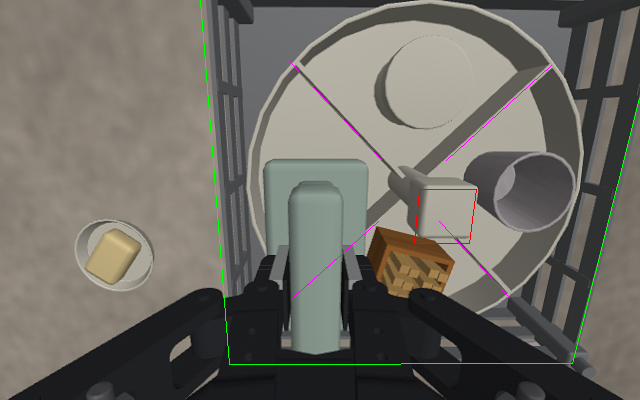

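The wrist view shows the brush over the empty right bay, with its sole at (316,160–230). The projected dividers lie on the real ones to within a few mm. The knob is at (447,208), about 5 mm nearer the front than projected.

send_rows --pt "2 -1 20 0 10" --pt "3 -2 50 0 10" --pt "3 -2 85 0 10" --pt "3 -2 115 0 10" --pt "3 -2 135 0 10"

```text
t: 6.85
tool_pos: [0.5668, -0.1352, 0.1197]
tcp_rot: [0.059, 0.998, 0.0, -0.003]
wrist_force: [-0.5, -0.3, -3.0]
opening: 0.0212
finger_force: 40.5
```

send_rows --pt "0 0 3 0 10" --pt "0 0 6 0 10" --pt "0 0 9 0 10" --pt "0 0 11 0 10" --pt "0 0 12 0 10"

```text
t: 7.27
tool_pos: [0.5703, -0.1346, 0.113]
tcp_rot: [0.059, 0.998, -0.0, 0.001]
wrist_force: [-0.5, 0.9, -2.7]
opening: 0.0214
finger_force: 40.5
```

send_rows --pt "0 0 1 0 10" --pt "0 0 2 0 10" --pt "0 0 3 0 10" --pt "0 0 4 0 10" --pt "0 0 4 0 10"

```text
t: 7.68
tool_pos: [0.5695, -0.1344, 0.1076]
tcp_rot: [0.059, 0.998, 0.0, -0.0]
wrist_force: [0.2, -0.1, -2.7]
opening: 0.0212
finger_force: 40.5
```

send_rows --pt "0 0 1 0 10" --pt "0 0 1.5 0 10" --pt "0 0 2 0 10" --pt "0 0 2.5 0 10" --pt "0 0 2.5 0 10"

```text
t: 8.1
tool_pos: [0.5705, -0.1346, 0.1073]
tcp_rot: [0.058, 0.998, -0.0, 0.001]
wrist_force: [-1.7, 1.2, 7.0]
opening: 0.0215
finger_force: 41.9
```

The brush touched down gently (about +9 N). Next I release it and rise.

send_rows --pt "0 0 0 0 28" --pt "0 0 0 0 36" --pt "0 0 0 0 44" --pt "0 0 0 0 50" --pt "0 0 0 0 50"

```text
t: 8.52
tool_pos: [0.5695, -0.1345, 0.1051]
tcp_rot: [0.059, 0.998, -0.0, -0.0]
wrist_force: [-0.1, -0.8, -0.2]
opening: 0.05
finger_force: 0.0
```

send_rows --pt "0 0 -20 0 50" --pt "0 0 -60 0 50" --pt "0 0 -100 0 50" --pt "0 0 -140 0 50" --pt "0 0 -165 0 60"

```text
t: 8.93
tool_pos: [0.5703, -0.1351, 0.2751]
tcp_rot: [0.059, 0.998, -0.001, 0.003]
wrist_force: [0.1, -0.8, 0.3]
opening: 0.0588
finger_force: 0.0
```

```bash
python3 g.py w3
```

```text
8.9833 [ 0.57180706 -0.13572463  0.27943585] [ 0.05858043  0.99826219 -0.00125894  0.00627291] 0.060060861920731984 [ 0.20499134 -1.00030609  5.89036491] [ 0.03514343  0.31526179  0.309524    0.0036819  -1.55280354 -1.72321381]
```

View pics/w3.png

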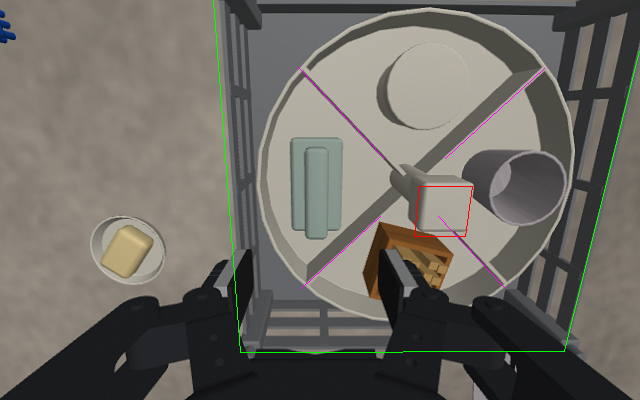

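The brush is sitting flat in the right bay at (316,187), and all the neighbours are still standing.

send_rows --pt "0 20 0 -0.12 70" --pt "1 45 0 -0.24 70" --pt "2 70 0 -0.36 70" --pt "3 90 0 -0.48 70" --pt "3 97 0 -0.6 70"

```text
t: 9.4
tool_pos: [0.578, -0.0353, 0.2698]
tcp_rot: [-0.243, 0.97, 0.0, -0.0]
wrist_force: [0.4, -0.5, 0.2]
opening: 0.07
finger_force: 0.0
```

send_rows --pt "0 0 0 -0.12 70" --pt "0 0 0 -0.24 70" --pt "0 0 0 -0.36 70" --pt "0 0 0 -0.48 70" --pt "0 0 0 -0.6 70"

```text
t: 9.82
tool_pos: [0.5779, -0.0377, 0.27]
tcp_rot: [-0.518, 0.855, 0.0, -0.0]
wrist_force: [-0.1, -0.7, -0.7]
opening: 0.0697
finger_force: 0.0
```

send_rows --pt "0 0 0 -0.12 70" --pt "0 0 0 -0.24 70" --pt "0 0 0 -0.371 70" --pt "0 0 0 -0.371 70" --pt "0 0 0 -0.371 70"

```text
t: 10.23
tool_pos: [0.5779, -0.0378, 0.27]
tcp_rot: [-0.663, 0.748, 0.0, -0.0]
wrist_force: [0.9, 0.1, 0.6]
opening: 0.0702
finger_force: 0.0
```

```bash
python3 g.py w4; python3 - <<'E'
from h import *
im=optics.capture("wrist")
for d in optics.landmark_of("wrist","knob"): print(d["conf"],d["pixel"],at(im,d["pixel"],.168))
for d in optics.landmark_of("wrist","bay_floor"): print(d["conf"],d["pixel"],at(im,d["pixel"],.06))
E
```

```text
10.2833 [ 0.57789342 -0.0377528   0.27007658] [-6.63128759e-01  7.48505326e-01  1.02908264e-04 -1.23210403e-04] 0.06994043187130707 [-0.31582137  0.43525473 -0.50197325] [ 2.04600979e-01  3.07637113e-01  2.77021502e-01 -5.60723398e-05
 -1.54049685e+00 -3.25413433e-01]
0.63 [311.9, 209.8] [ 0.58109306 -0.03446422  0.168     ]
0.73 [312.7, 182.2] [ 0.58112755 -0.03541591  0.06      ]
```

View pics/w4.png

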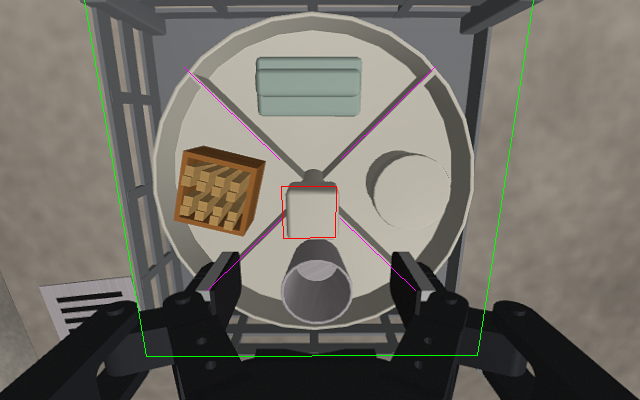

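The knob is at (313,208), within about 3 mm of the tool axis. The brush is at (309,86), lying across its bay.

send_rows --pt "0 -1 30 0 70" --pt "0 -1.5 65 0 70" --pt "0 -1.5 95 0 70" --pt "0 -1.5 113 0 70" --pt "0 -1.5 118 0 70"

```text
t: 10.85
tool_pos: [0.5771, -0.038, 0.1484]
tcp_rot: [-0.664, 0.748, 0.002, -0.003]
wrist_force: [-1.2, 0.5, -0.9]
opening: 0.0701
finger_force: 0.0
```

send_rows --grip_force 40 --pt "0 0 0 0 55" --pt "0 0 0 0 45" --pt "0 0 0 0 36" --pt "0 0 0 0 36" --pt "0 0 0 0 36"

```text
t: 11.27
tool_pos: [0.5803, -0.038, 0.1543]
tcp_rot: [-0.665, 0.747, -0.001, 0.001]
wrist_force: [-0.8, 0.6, 6.1]
opening: 0.0397
finger_force: 43.1
```

Gripped at 39.7 mm. I'll turn it clockwise seen from above, which brings right to front.

send_rows --pt "0 0 0 0.04 36" --pt "0 0 0 0.1 36" --pt "0 0 0 0.17 36" --pt "0 0 0 0.24 36" --pt "0 0 0 0.31 36"

```text
t: 11.68
tool_pos: [0.5797, -0.0378, 0.1543]
tcp_rot: [-0.54, 0.842, -0.001, 0.001]
wrist_force: [-4.7, 1.5, 7.6]
opening: 0.0394
finger_force: 43.4
```

send_rows --pt "0 0 0 0.07 36" --pt "0 0 0 0.14 36" --pt "0 0 0 0.21 36" --pt "0 0 0 0.28 36" --pt "0 0 0 0.35 36"

```text
t: 12.1
tool_pos: [0.579, -0.0374, 0.1543]
tcp_rot: [-0.385, 0.923, 0.0, 0.001]
wrist_force: [-7.9, 4.2, 10.2]
opening: 0.0391
finger_force: 43.6
```

send_rows --pt "0 0 0 0.07 36" --pt "0 0 0 0.14 36" --pt "0 0 0 0.21 36" --pt "0 0 0 0.28 36" --pt "0 0 0 0.35 36"

```text
t: 12.52
tool_pos: [0.5785, -0.0367, 0.1543]
tcp_rot: [-0.219, 0.976, 0.001, 0.0]
wrist_force: [-10.5, 8.3, 11.0]
opening: 0.04
finger_force: 43.7
```

send_rows --pt "0 0 0 0.07 36" --pt "0 0 0 0.14 36" --pt "0 0 0 0.21 36" --pt "0 0 0 0.28 36" --pt "0 0 0 0.33 36"

```text
t: 12.93
tool_pos: [0.5782, -0.036, 0.1543]
tcp_rot: [-0.056, 0.998, 0.001, -0.0]
wrist_force: [-10.7, 10.5, 12.4]
opening: 0.0395
finger_force: 43.8
```

send_rows --pt "0 0 0 0.06 36" --pt "0 0 0 0.11 36" --pt "0 0 0 0.16 36" --pt "0 0 0 0.2 36" --pt "0 0 0 0.231 36"

```text
t: 13.35
tool_pos: [0.5783, -0.0355, 0.1543]
tcp_rot: [0.059, 0.998, 0.002, -0.0]
wrist_force: [-10.7, 13.3, 11.8]
opening: 0.04
finger_force: 43.9
```

send_rows --pt "0 0 0 0 44" --pt "0 0 0 0 54" --pt "0 0 0 0 66" --pt "0 0 0 0 72" --pt "0 0 0 0 72"

```text
t: 13.77
tool_pos: [0.5795, -0.0382, 0.1522]
tcp_rot: [0.059, 0.998, -0.0, 0.0]
wrist_force: [0.1, -0.4, -0.7]
opening: 0.0719
finger_force: 0.0
```

send_rows --pt "0 0 -15 0 72" --pt "0 0 -45 0 72" --pt "0 0 -80 0 72" --pt "0 0 -115 0 72" --pt "0 0 -140 0 72"

```text
t: 14.18
tool_pos: [0.5799, -0.0385, 0.2958]
tcp_rot: [0.059, 0.998, -0.0, 0.002]
wrist_force: [0.6, -0.1, 0.5]
opening: 0.0719
finger_force: 0.0
```

send_rows --pt "0 0 0 0 72" --pt "0 0 0 0 72" --pt "0 0 0 0 72" --pt "0 0 0 0 72" --pt "0 0 0 0 72"

```text
t: 14.6
tool_pos: [0.5789, -0.038, 0.2909]
tcp_rot: [0.059, 0.998, -0.0, -0.001]
wrist_force: [-0.1, -0.1, 0.5]
opening: 0.0721
finger_force: 0.0
```

```bash
python3 g.py w5
```

```text
14.65 [ 0.57901844 -0.03800875  0.29112619] [ 5.85975056e-02  9.98281029e-01 -2.37890752e-04 -1.12387834e-03] 0.07214110552619668 [-0.46282065  0.5827404   0.25149803] [ 2.03700567e-01  3.11319116e-01  3.34709894e-01 -1.23454500e-04
 -1.59648135e+00 -1.89176218e+00]
```

View pics/w5.png

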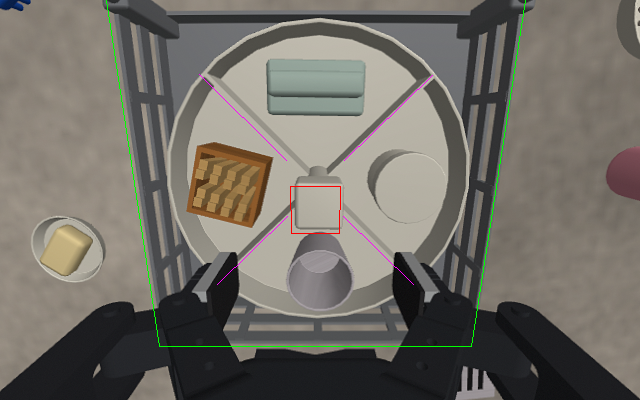

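The brush lies flat at (316,87) in the front bay, and the dividers are on the tier's diagonals. The cup, peg box and tub are upright in their bays, and the gripper is clear.

```bash
python3 -c "
from plant import manip
print(manip.hand_in())"
```

```text
the job is handed in; nothing more can be done
None
```

The job is handed in: the grey brush lies flat in the once-empty bay, now at the tier's low front with its dividers on the stop lines, and the cup, peg box and tub are still standing in their own bays.

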